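Seat a brayer roller in the V-block stand

TASK

Take the short, stout black roller and stand it upright on the bed of the grey V-block stand, then press it straight into the V with a steady push of about 12 N for half a second, without side force, so that it sits home and bears evenly on both aluminium jaws; never load a jaw with more than 20 N. Then swing the steel keeper fully shut behind it and let go of everything, leaving the other things on the bench where they are.

Things in the scene. Friction and masses are not known exactly. Their poses are not given: they have to be found in the camera images.
- roller: the roller to seat: upright cylinder of hard black plastic, 50 mm diameter, 80 mm tall, about 0.45 kg, steel disc on its upper end. Stands on the bench at the start. Origin at the centre of its underside, z along its axis (up).
- stand: fixed grey steel plate, 200 (x) by 170 (y) by 15 mm, carrying the V-block and the keeper. Origin at the centre of its underside on the bench; its top is the flat polished bed, 15 mm up, free in front of the V from x = -100 mm. Its +x points into the V, which opens towards -x and is symmetric about the line y = 0. The V-block can be set nearer or farther along x and is nipped fast there.
- v_line (a point): point on the bed, x = 30, y = 0, z = 15 mm of the stand, axes as the stand's. The V: two polished aluminium jaws (friction about 0.15), faces 90 degrees apart, 60 mm high, 82 mm wide at the mouth. With the V-block set nearest, a seated roller's axis stands at this point and the mouth is 6 mm before it; the V-block may be set up to 14 mm farther along +x, which is not measured: feel for it.
- keeper (a joint): angle of the keeper, a steel arm (12 mm wide, top 42 mm above the bench) on a vertical pivot. 0 = shut at its stop, along the stand's -y across the V, 3 to 17 mm behind a seated roller. Grows as it opens, clockwise from above; at 1.57 rad it points along the stand's -x. Range 0 to 2, starts at 1.4 to 1.75; light friction (0.05 N m), stays where left.
- keeper_grip (a point): grip point on the axis of the keeper's upright black round knob, 16 mm in diameter, from 30 to 115 mm above the bench; the point is 100 mm above the bench, 125 mm from the pivot, and turns with the keeper. The pivot stands at x = -4, y = 62 mm of the stand (steel post, 22 mm diameter, top 45 mm above the bench).
- slim_roller: another, slimmer upright black roller, 34 mm diameter, 92 mm tall: not wanted, leave it. Origin at the centre of its underside.
- ink_jar: amber ink jar with black lid, 66 mm diameter, 70 mm tall: leave it. Origin at the centre of its underside.
- ink_bottle: black bottle with green label, 56 mm diameter, 150 mm tall: leave it. Origin at the centre of its underside.
- palette_knife: palette knife with wooden handle and square steel blade, lying flat on the bench: leave it.
- ruler: aluminium ruler, 30 by 300 by 4 mm, lying flat, far side: leave it.
Mind the look-alikes: they are no part of the job. Leave any yellow look-alike of the roller alone.

How it is judged:
On the way, in this order (a step that is already met when the one before it is completed fails the run):
1. the roller, upright in the V, is pressed home against both jaws at once, more than 3 N on each, for 0.3 s while the keeper is still open (horizontal distance between roller and vblock_c0 below 0.0338 m and horizontal distance between roller and vblock_c1 below 0.0338 m and angle between roller's own z axis and vertical below 0.04 rad and contact force between roller and vblock_c0 above 3 N and contact force between roller and vblock_c1 above 3 N and value of joint keeper above 0.8 rad), for 0.3 s.
2. the keeper is shut behind the seated roller (horizontal distance between roller and vblock_c0 below 0.0338 m and horizontal distance between roller and vblock_c1 below 0.0338 m and angle between roller's own z axis and vertical below 0.04 rad and value of joint keeper below 0.06 rad), for 0.2 s.
At the end, for the whole second after the job is handed in: the roller stands upright (0.04 rad) and at rest on the bed (2 mm), home against both jaws: its axis within 33.8 mm of the middle of each (vblock_c0 at +y, vblock_c1 at -y; 32.3 mm at home), so about 2 mm from home and centre; the keeper is shut (under 0.06 rad) behind it (all of step 2 and z of roller in the frame of stand between 0.013 and 0.017 m and linear speed of roller below 0.01 m/s); the robot touches nothing.
It fails at once if a jaw is loaded by the roller with more than 20 N (contact force between roller and vblock_c0 above 20 N or contact force between roller and vblock_c1 above 20 N).
It fails at once if another thing on the bench is shifted by more than 20 mm (distance of any of slim_roller, ink_jar, ink_bottle, palette_knife, ruler from where it was at the start of the episode above 0.02 m).
It also fails if it takes over 72 s, if anything falls off the work surface, if the arm or the gripper's body presses on something with over 40 N, if the wrist force passes 120 N, or if a joint passes its speed limit or range.

ROBOT

A 7-joint arm with a two-finger parallel gripper is mounted at the origin on the work surface. World frame = base frame: x ahead of the robot, y to its left, z up, the work surface at z = 0. Lengths are in m, angles in rad, forces in N, time in s.
With the tool pointing down it reaches from about 0.35 to 0.9 m from the base axis. Payload 8.1 kg.
Tool frame: the origin (TCP) lies at the very end of the fingers, on their centre line; the grasp point (between the pads) lies 19 mm behind it (robot.tcp_to_grasp is the distance from the TCP to the grasp point, in m); z points along the fingers, y is the line along which they close (so a half turn about z gives the same grasp; the last joint's range is limited). The gripper opens to 92 mm and grips with 3 to 60 N. Pads are 19 mm wide; open, the fingers measure 130 mm over their backs; the gripper's body (75 mm by 190 mm) begins 47 mm behind the grasp point.
Start: joints at [-1.414, 0.434, 0.025, 1.573, -0.012, 1.134, -0.075], TCP at [0.161, 0.604, 0.227] pointing down, gripper open.
Joint ranges: [-2.62, 2.62], [-0.44, 2.09], [-1.27, 1.32], [0.08, 2.57], [-1.32, 4.46], [0.12, 2], [-2.74, 2.74]. Speed limits (rad/s): [2.22, 2.22, 3.01, 3.01, 3.14, 3.14, 3.14].

INTERFACE

Orientations are given as a rotation vector (axis times angle).
In Python, from workcell import read_state, snapshot, get_calibration, robot, nets gives the robot as it stands.
- The arm moves only by the shell command python3 -m inch 'ROWS'. ROWS is JSON, a list of rows, each an object of numbers: "wx", "wy", "wz": the turn, a rotation vector about the world's x, y, z in units of 60 degrees (1.0 is 60 degrees); "tx", "ty", "tz": the shift along the world's x, y, z in units of 30 cm (1.0 is 30 cm); "hand": the gripper's target within -1 to 1 (shut at 1, half-way at 0, fully open at -1). A call has exactly 5 rows; each row is the pose to reach, as a shift and turn from the pose commanded when the call began; what a row does not reach only later rows make up. A row lasts 1/10 s, in which the tool goes at most 50 mm and 8.59 degrees, less where a joint would pass 70% of its speed; a pose out of reach is approached as far as the arm can. A call with a number of a shift or a turn outside -1 to 1 is refused whole. A call with a gripper value outside its range is refused whole. The fingers move at their own pace and stop on an object; the grip force is fixed at half the most. Time passes only in rows, so rows that repeat a pose let the fingers close, or fill a call up. It gives the time, the measured TCP pose, the force, the opening and the grip force at its end, in the units of the state.
- read_state(): the state, without advancing time (a new reading comes with each control period).
- snapshot(name): name is "side" or "top" or "wrist"; returns the picture (384x512x3 uint8, red, green, blue); there is no depth.
- get_calibration(name): a dict with "vertical_fov" (degrees; the focal length in pixels is half the picture's height over the tangent of half this angle, whatever the lens; pixels are square), "cx", "cy" (the principal point, pixels), "dist_coeffs" ([k1, k2, p1, p2, k3] as OpenCV has them; the pictures are not rectified), "world_to_cam" (4x4, takes a point from world to camera coordinates). Camera axes: x right, y up, looking along -z (the intrinsics and any distortion apply to the point x, -y, -z); pixel columns grow to the right and rows downward; lengths in m; the calibration is good to about 2 mm. A picture is of the moment at which its call begins: read the wrist's pose just before it. get_calibration takes no time and is no camera call; for the wrist camera it gives the pose at the moment of the call.
- robot.finish_job(): hands the job in; it is judged then, once.
Trained networks look in the newest picture that a camera, given by its name, has taken for a name from the list of things; names that differ only in an ending like _2 or _b are one class to them, and where a whole thing is asked for, a point or a joint stands for the part that bears it (a point fixed in the world has none). Each returns a list of dicts, best first, with "score" (0 to 1); they miss things now and then, are a little off and sometimes report something else, mostly with a low value. They report only what shows in the picture. A call takes as long as a camera call. They do not tell look-alikes from the thing itself.
- nets.cut_out(camera, thing): "region" (384x512 bool, what is visible of it) and "uv" ([column, row] in pixels, amid what is visible of it).
- nets.pinpoint(camera, thing): "uv" ([column, row] in pixels: a listed point, or the origin of a listed thing).
The state is a dict: "time": time; "qpos": joint angles; "qd": joint speeds; "effort": joint torques, N m; "position": TCP position; "orientation": TCP orientation; "wrist_force": force on the tool from outside, world axes, zero at the start; "ft_torque": the same for the moment, N m; "gripper_width": finger opening in m; "gripper_force": force on a finger pad.
Only numpy, scipy, OpenCV 4.12 (cv2) and the standard library are available. Lean on these libraries where they do the work, as an engineer would, in place of code of your own. Each camera call takes 0.05 s, during which the arm holds its last target. There are 200 camera calls.

## Working session

There is one attempt and no reset: what is moved stays moved. The work goes in short steps, Python scripts to look and compute and a shell command to move; the robot and the scene stay as the last step left them, time stands still between calls to the robot, and variables do not carry over. Pictures are saved under pics/ and viewed, at most 10 in all, crops included, and the job is handed in when it is done.

```bash
ls; mkdir -p pics; cat > h.py <<'E'
import numpy as np, cv2
from workcell import read_state, snapshot, get_calibration, robot, nets
def K(c):
    f=192/np.tan(np.radians(c["vertical_fov"])/2)
    return np.array([[f,0,c["cx"]],[0,f,c["cy"]],[0,0,1.]])
def onplane(c,uv,z):
    uv=np.array(uv,float).reshape(-1,1,2)
    n=cv2.undistortPoints(uv,K(c),np.array(c["dist_coeffs"],float))[:,0]
    d=np.c_[n[:,0],-n[:,1],-np.ones(len(n))]
    M=np.array(c["world_to_cam"]);R=M[:3,:3];o=-R.T@M[:3,3];d=d@R
    return o+d*((z-o[2])/d[:,2])[:,None]
def proj(c,P):
    P=np.atleast_2d(P);M=np.array(c["world_to_cam"]);p=P@M[:3,:3].T+M[:3,3]
    p=p*[1,-1,-1]
    return cv2.projectPoints(p,np.zeros(3),np.zeros(3),K(c),np.array(c["dist_coeffs"],float))[0][:,0]
E
python3 - <<'E'
from h import *
s=read_state();print({k:np.round(v,3).tolist() for k,v in s.items()})
for n in("top","side"):
    im=snapshot(n);cv2.imwrite(f"pics/{n}0.png",im[:,:,::-1]);c=get_calibration(n)
    M=np.array(c["world_to_cam"]);print(n,"cam at",np.round(-M[:3,:3].T@M[:3,3],3))
    for t,z in(("roller",0),("slim_roller",0),("stand",0),("v_line",.015),("keeper_grip",.1),("ink_jar",0),("ink_bottle",0),("palette_knife",0),("ruler",0)):
        for r in nets.pinpoint(n,t)[:3]:
            print(t,round(r["score"],2),np.round(r["uv"]),np.round(onplane(c,r["uv"],z)[0],4))
E
```

```text
pics
{'time': 0.0, 'qpos': [-1.414, 0.435, 0.025, 1.574, -0.012, 1.134, -0.075], 'qd': [0.0, 0.0, 0.0, 0.002, 0.001, -0.0, -0.001], 'effort': [0.001, -66.784, 0.986, -31.445, -0.06, 0.043, 0.0], 'position': [0.16, 0.604, 0.226], 'orientation': [-0.407, -3.115, 0.002], 'wrist_force': [0.363, -0.39, 0.8], 'ft_torque': [-0.017, -0.006, -0.035], 'gripper_force': 0.0, 'gripper_width': 0.092}
top cam at [ 0.456 -0.059  1.208]
roller 0.76 [190. 211.] [0.6112 0.1761 0.    ]
roller 0.47 [230. 246.] [0.4901 0.0468 0.    ]
roller 0.4 [372. 252.] [ 0.4575 -0.4173  0.    ]
slim_roller 0.67 [144. 240.] [0.5214 0.3283 0.    ]
stand 0.77 [307. 209.] [ 0.6048 -0.2111  0.    ]
v_line 0.71 [305. 198.] [ 0.6415 -0.2065  0.015 ]
keeper_grip 0.57 [292. 246.] [ 0.4845 -0.148   0.1   ]
ink_jar 0.82 [194. 248.] [0.4872 0.1625 0.    ]
ink_bottle 0.96 [373. 253.] [ 0.4542 -0.4186  0.    ]
palette_knife 0.6 [366. 186.] [ 0.677  -0.4139  0.    ]
ruler 0.93 [276. 150.] [ 0.8121 -0.1149  0.    ]
side cam at [0.454 0.79  0.948]
roller 0.8 [313. 236.] [0.4841 0.0366 0.    ]
roller 0.57 [263. 268.] [0.6083 0.1747 0.    ]
slim_roller 0.76 [288. 322.] [0.5132 0.3236 0.    ]
stand 0.71 [288. 177.] [ 0.6028 -0.2072 -0.    ]
v_line 0.57 [279. 172.] [ 0.6329 -0.2093  0.015 ]
keeper_grip 0.84 [325. 168.] [ 0.4783 -0.1646  0.1   ]
ink_jar 0.83 [308. 275.] [ 0.4821  0.1757 -0.    ]
ink_bottle 0.98 [335. 143.] [ 0.4572 -0.427   0.    ]
palette_knife 0.9 [283. 137.] [ 0.6578 -0.4267 -0.    ]
ruler 0.93 [226. 185.] [ 0.8044 -0.1277  0.    ]
```

```bash
python3 - <<'E'
import cv2
for n in("top","side"):
    im=cv2.imread(f"pics/{n}0.png")[100:370,110:420];cv2.imwrite(f"pics/{n}0c.png",cv2.resize(im,None,fx=2.2,fy=2.2,interpolation=cv2.INTER_CUBIC)[:600])
E
```

```text
(no output)
```

View pics/top0c.png

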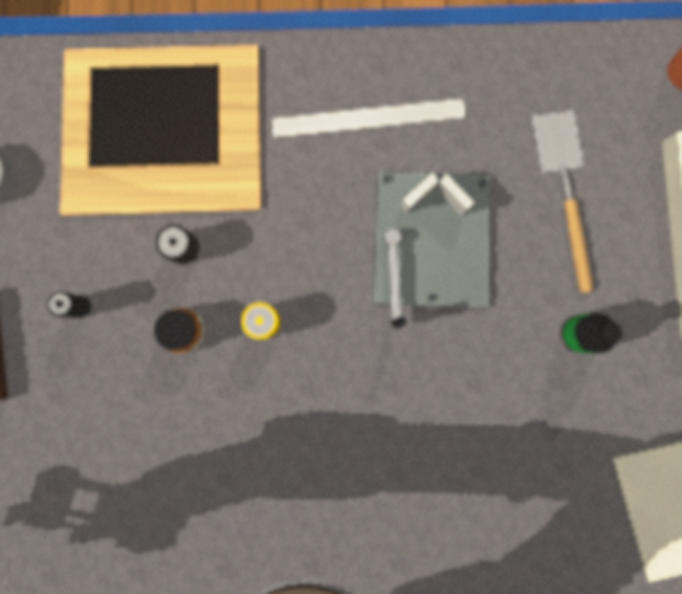

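View pics/side0c.png

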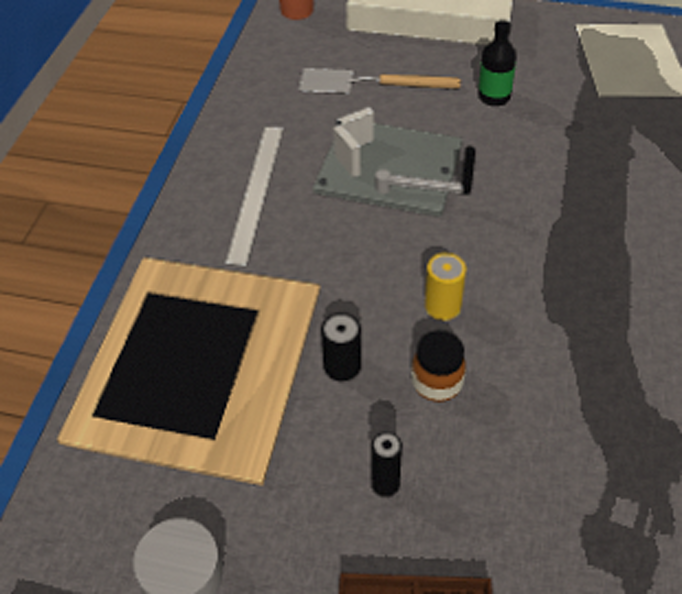

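The top view shows the black roller at crop (173,242), about (0.61, 0.175). The yellow look-alike is at crop (260,320), and the stand around (435,240) with the keeper open towards the robot. I'll move above the roller, squaring the tool on the way.

```bash
python3 -m inch '[{"tx":0.15,"ty":-0.14,"wz":0.05},{"tx":0.3,"ty":-0.28,"wz":0.1},{"tx":0.45,"ty":-0.42,"wz":0.15},{"tx":0.6,"ty":-0.56,"wz":0.2},{"tx":0.75,"ty":-0.7,"wz":0.25}]'
python3 -m inch '[{"tx":0.12,"ty":-0.12},{"tx":0.25,"ty":-0.24},{"tx":0.38,"ty":-0.36},{"tx":0.5,"ty":-0.48},{"tx":0.6,"ty":-0.6}]'
python3 - <<'E'
from h import *
s=read_state();print(s["position"],s["orientation"],s["wrist_force"])
c=get_calibration("wrist");M=np.array(c["world_to_cam"]);print("cam",-M[:3,:3].T@M[:3,3], "look",-M[2,:3])
im=snapshot("wrist");cv2.imwrite("pics/w1.png",im[:,:,::-1])
for n,z in(("roller",0),):
    for r in nets.pinpoint("wrist",n):print(r["score"],r["uv"],onplane(c,r["uv"],z))
for r in nets.cut_out("wrist","roller"): print(r["score"],r["uv"],r["region"].sum())
# disc in top picture
im=cv2.imread("pics/top0.png");ct=get_calibration("top")
def disc(im,u,v,w=14):
    p=cv2.cvtColor(im,cv2.COLOR_BGR2HSV)[v-w:v+w,u-w:u+w]
    return None
print(onplane(ct,[110+173/2.2,100+242/2.2],.08))
E
```

```text
[0.1605498  0.60404033 0.22674576] [-4.07016847e-01 -3.11510914e+00 -6.85071656e-05] [-0.2734994  -1.1006632   0.19806972]
cam [0.09313943 0.62321163 0.38430811] look [ 0.2524248  -0.06823991 -0.96520725]
[[0.60390487 0.16627439 0.08      ]]invalid input
invalid input
```

View pics/w1.png

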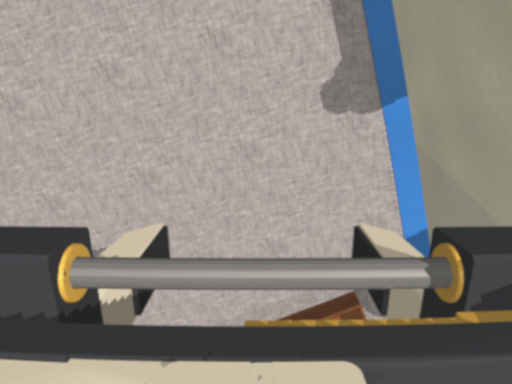

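The wrist picture shows only bare bench and the fingers, because both moves were refused ("invalid input"). Probably every key must be present.

```bash
python3 -m inch '[{"tx":0.15,"ty":-0.14,"tz":0,"wx":0,"wy":0,"wz":0.05,"hand":-1},{"tx":0.3,"ty":-0.28,"tz":0,"wx":0,"wy":0,"wz":0.1,"hand":-1},{"tx":0.45,"ty":-0.42,"tz":0,"wx":0,"wy":0,"wz":0.15,"hand":-1},{"tx":0.6,"ty":-0.56,"tz":0,"wx":0,"wy":0,"wz":0.2,"hand":-1},{"tx":0.75,"ty":-0.7,"tz":0,"wx":0,"wy":0,"wz":0.25,"hand":-1}]'
```

```text
time: 1.65
position: [0.3446, 0.432, 0.227]
orientation: [-0.007, 3.141, 0.001]
wrist_force: [0.9, 0.7, -0.5]
gripper_width: 0.0917
gripper_force: 0.0
```

```bash
python3 -m inch '[{"tx":0.14,"ty":-0.18,"tz":0,"wx":0,"wy":0,"wz":0,"hand":-1},{"tx":0.28,"ty":-0.36,"tz":0,"wx":0,"wy":0,"wz":0,"hand":-1},{"tx":0.42,"ty":-0.54,"tz":0,"wx":0,"wy":0,"wz":0,"hand":-1},{"tx":0.56,"ty":-0.72,"tz":0,"wx":0,"wy":0,"wz":0,"hand":-1},{"tx":0.68,"ty":-0.86,"tz":0,"wx":0,"wy":0,"wz":0,"hand":-1}]'
python3 -m inch '[{"tx":0,"ty":0,"tz":0,"wx":0,"wy":0,"wz":0,"hand":-1},{"tx":0,"ty":0,"tz":0,"wx":0,"wy":0,"wz":0,"hand":-1},{"tx":0,"ty":0,"tz":0,"wx":0,"wy":0,"wz":0,"hand":-1},{"tx":0,"ty":0,"tz":0,"wx":0,"wy":0,"wz":0,"hand":-1},{"tx":0,"ty":0,"tz":0,"wx":0,"wy":0,"wz":0,"hand":-1}]'
cat > look.py <<'E'
from h import *
import sys
c=get_calibration("wrist");s=read_state();print(s["position"],s["orientation"],s["wrist_force"])
im=snapshot("wrist");cv2.imwrite("pics/%s.png"%sys.argv[1],im[:,:,::-1])
for a in sys.argv[2:]:
    n,z=a.split(",")
    for r in nets.pinpoint("wrist",n)[:2]:print(n,round(r["score"],2),np.round(r["uv"],1),np.round(onplane(c,r["uv"],float(z)),4))
E
python3 look.py w2 roller,0
```

```text
time: 2.15
position: [0.4986, 0.235, 0.2271]
orientation: [-0.003, 3.141, 0.001]
wrist_force: [0.7, 0.5, 0.3]
gripper_width: 0.092
gripper_force: 0.0
time: 2.65
position: [0.4969, 0.238, 0.2268]
orientation: [0.007, -3.141, -0.0]
wrist_force: [-0.1, -0.2, -0.2]
gripper_width: 0.0918
gripper_force: 0.0
[0.49689121 0.23799722 0.22675281] [ 6.76597998e-03 -3.14139089e+00 -4.94650746e-04] [-0.07142646 -0.17627374 -0.18393351]
roller 0.67 [201.6 249. ] [[0.6055 0.1674 0.    ]]
roller 0.62 [ 94.9 156.2] [[0.4913 0.0488 0.    ]]
```

View pics/w2.png

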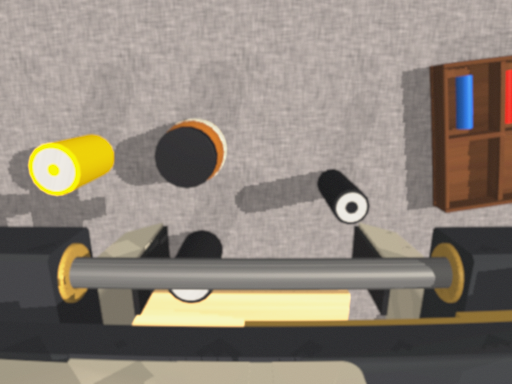

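The black roller is at pixel (195,265), partly behind the gripper rod. The nets put it at about (0.607, 0.17) and the yellow one is separate at (70,165). I'll go over it, then down.

```bash
python3 -m inch '[{"tx":0.12,"ty":-0.07,"tz":0,"wx":0,"wy":0,"wz":0,"hand":-1},{"tx":0.24,"ty":-0.15,"tz":0,"wx":0,"wy":0,"wz":0,"hand":-1},{"tx":0.367,"ty":-0.223,"tz":0,"wx":0,"wy":0,"wz":0,"hand":-1},{"tx":0.367,"ty":-0.223,"tz":-0.1,"wx":0,"wy":0,"wz":0,"hand":-1},{"tx":0.367,"ty":-0.223,"tz":-0.2,"wx":0,"wy":0,"wz":0,"hand":-1}]'
python3 look.py w3 roller,0 ; python3 - <<'E'
from h import *
for n in("top","side"):
    c=get_calibration(n);snapshot(n)
    for r in nets.cut_out(n,"roller")[:2]:
        k=np.argwhere(r["region"]);print(n,r["score"],r["uv"],r["region"].sum(),onplane(c,r["uv"],.04))
E
```

```text
time: 3.25
position: [0.6095, 0.169, 0.1665]
orientation: [0.0, 3.139, 0.0]
wrist_force: [-0.3, 0.3, -0.9]
gripper_width: 0.092
gripper_force: 0.0
[0.60945836 0.16897649 0.1664612 ] [1.13464722e-04 3.13918260e+00 4.36833490e-04] [-0.28330736  0.32884385 -0.8756959 ]
roller 0.93 [258.2 169.4] [[0.6068 0.1676 0.    ]]
roller 0.6 [124.7  43.7] [[0.4918 0.0484 0.    ]]
top 0.64 [226.0, 248.4] 208 [[0.48309175 0.05570265 0.04      ]]
side 0.98 [264.9, 258.3] 452 [[0.60366313 0.1696627  0.04      ]]
side 0.56 [310.6, 228.4] 476 [[0.49403389 0.04059877 0.04      ]]
```

```bash
python3 -m inch '[{"tx":-0.01,"ty":0,"tz":-0.14,"wx":0,"wy":0,"wz":0,"hand":-1},{"tx":-0.01,"ty":0,"tz":-0.28,"wx":0,"wy":0,"wz":0,"hand":-1},{"tx":-0.01,"ty":0,"tz":-0.42,"wx":0,"wy":0,"wz":0,"hand":-1},{"tx":-0.01,"ty":0,"tz":-0.425,"wx":0,"wy":0,"wz":0,"hand":-1},{"tx":-0.01,"ty":0,"tz":-0.425,"wx":0,"wy":0,"wz":0,"hand":1}]'
python3 -m inch '[{"tx":0,"ty":0,"tz":0,"wx":0,"wy":0,"wz":0,"hand":1},{"tx":0,"ty":0,"tz":0,"wx":0,"wy":0,"wz":0,"hand":1},{"tx":0,"ty":0,"tz":0,"wx":0,"wy":0,"wz":0,"hand":1},{"tx":0,"ty":0,"tz":0,"wx":0,"wy":0,"wz":0,"hand":1},{"tx":0,"ty":0,"tz":0,"wx":0,"wy":0,"wz":0,"hand":1}]'
```

```text
time: 4.05
position: [0.6053, 0.1702, 0.0406]
orientation: [-0.003, 3.141, 0.0]
wrist_force: [0.8, -0.0, 0.4]
gripper_width: 0.0877
gripper_force: 0.0
time: 4.55
position: [0.6052, 0.1691, 0.0399]
orientation: [-0.002, 3.141, -0.001]
wrist_force: [-1.4, -0.7, 6.3]
gripper_width: 0.0497
gripper_force: 30.0
```

```bash
python3 -m inch '[{"tx":0,"ty":0,"tz":0.1,"wx":0,"wy":0,"wz":0,"hand":1},{"tx":0,"ty":0,"tz":0.25,"wx":0,"wy":0,"wz":0,"hand":1},{"tx":0,"ty":-0.08,"tz":0.4,"wx":0,"wy":0,"wz":0,"hand":1},{"tx":0,"ty":-0.18,"tz":0.52,"wx":0,"wy":0,"wz":0,"hand":1},{"tx":0,"ty":-0.3,"tz":0.65,"wx":0,"wy":0,"wz":0,"hand":1}]'
python3 -m inch '[{"tx":0,"ty":-0.15,"tz":0.06,"wx":0,"wy":0,"wz":0,"hand":1},{"tx":0.05,"ty":-0.3,"tz":0.13,"wx":0,"wy":0,"wz":0,"hand":1},{"tx":0.1,"ty":-0.45,"tz":0.2,"wx":0,"wy":0,"wz":0,"hand":1},{"tx":0.15,"ty":-0.6,"tz":0.26,"wx":0,"wy":0,"wz":0,"hand":1},{"tx":0.2,"ty":-0.75,"tz":0.33,"wx":0,"wy":0,"wz":0,"hand":1}]'
python3 -m inch '[{"tx":0,"ty":-0.1,"tz":0,"wx":0,"wy":0,"wz":0,"hand":1},{"tx":0,"ty":-0.15,"tz":0,"wx":0,"wy":0,"wz":0,"hand":1},{"tx":0,"ty":-0.15,"tz":0,"wx":0,"wy":0,"wz":0,"hand":1},{"tx":0,"ty":-0.15,"tz":0,"wx":0,"wy":0,"wz":0,"hand":1},{"tx":0,"ty":-0.15,"tz":0,"wx":0,"wy":0,"wz":0,"hand":1}]'
python3 look.py w4 stand,0 v_line,.015 keeper_grip,.1
```

```text
time: 5.05
position: [0.604, 0.0819, 0.2331]
orientation: [0.006, -3.141, -0.001]
wrist_force: [1.9, -0.0, -4.6]
gripper_width: 0.0496
gripper_force: 30.0
time: 5.55
position: [0.6625, -0.139, 0.3284]
orientation: [0.004, -3.14, -0.001]
wrist_force: [2.0, 0.4, -4.3]
gripper_width: 0.0495
gripper_force: 30.0
time: 6.05
position: [0.663, -0.1799, 0.3279]
orientation: [0.008, -3.141, -0.003]
wrist_force: [-0.1, -0.3, -3.9]
gripper_width: 0.0495
gripper_force: 30.0
[ 0.66302999 -0.17987958  0.3278568 ] [ 7.53564786e-03 -3.14072986e+00 -2.85215332e-03] [-0.09796939 -0.33877935 -3.91872039]
stand 0.58 [237.3 108.6] [[ 0.6074 -0.2109  0.    ]]
v_line 0.58 [237.5 129. ] [[ 0.6341 -0.21    0.015 ]]
```

View pics/w4.png

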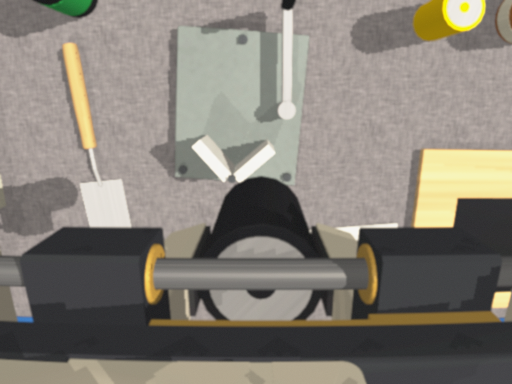

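The wrist view shows the plate with corners near (178,27), (308,37), (174,178) and (297,182). The V is at (235,160), opening up in the image (-x), and the post top is at (287,110). The keeper is open along -x with its knob at (288,3). Next I'll fit the plate pose by colour.

```bash
python3 - <<'E'
from h import *
from scipy.optimize import least_squares
c=get_calibration("wrist")
im=cv2.imread("pics/w4.png");lab=cv2.cvtColor(cv2.GaussianBlur(im,(5,5),0),cv2.COLOR_BGR2LAB).astype(int)
print(lab[60,210],lab[150,190],lab[60,130],lab[120,340],lab[100,240])
a=lab[:,:,1]; m=(a<(lab[60,210,1]+lab[60,130,1])/2).astype(np.uint8)
m[190:]=0;m[:,:150]=0;m[:,330:]=0
m=cv2.morphologyEx(m,cv2.MORPH_OPEN,np.ones((5,5),np.uint8))
n,l,st,_=cv2.connectedComponentsWithStats(m);i=1+np.argmax(st[1:,4]);print(st[i])
pts=np.argwhere(l==i)[:,::-1].astype(float)
P=onplane(c,pts,.015)[:,:2].astype(np.float32)
r=cv2.minAreaRect(P);print(r)
# post top, z=.045
post=onplane(c,[287,110],.045)[0,:2];print("post",post)
for yaw in (0,):
    pass
h=cv2.convexHull(pts.astype(np.float32));q=cv2.approxPolyDP(h,6,True)[:,0];print(q, onplane(c,q,.015))
E
```

```text
[186 124 133] [136 125 132] [172 131 132] [172 131 132] [191 123 134]
[  175    26   134   159 16993]
((0.6067635416984558, -0.21015191078186035), (0.17038510739803314, 0.20018655061721802), 86.04154205322266)
post [ 0.60788811 -0.14723952]
[[307.  35.]
 [294. 183.]
 [175. 176.]
 [177.  28.]] [[ 0.51400805 -0.1212369   0.015     ]
 [ 0.70975054 -0.13278895  0.015     ]
 [ 0.70018113 -0.30088455  0.015     ]
 [ 0.50559154 -0.28792297  0.015     ]]
```

```bash
python3 -m inch '[{"tx":-0.1,"ty":-0.05,"tz":0,"wx":0,"wy":0,"wz":-0.03,"hand":1},{"tx":-0.174,"ty":-0.102,"tz":-0.1,"wx":0,"wy":0,"wz":-0.058,"hand":1},{"tx":-0.174,"ty":-0.102,"tz":-0.25,"wx":0,"wy":0,"wz":-0.058,"hand":1},{"tx":-0.174,"ty":-0.102,"tz":-0.4,"wx":0,"wy":0,"wz":-0.058,"hand":1},{"tx":-0.174,"ty":-0.102,"tz":-0.5,"wx":0,"wy":0,"wz":-0.058,"hand":1}]'
python3 -m inch '[{"tx":0,"ty":0,"tz":-0.1,"wx":0,"wy":0,"wz":0,"hand":1},{"tx":0,"ty":0,"tz":-0.2,"wx":0,"wy":0,"wz":0,"hand":1},{"tx":0,"ty":0,"tz":-0.3,"wx":0,"wy":0,"wz":0,"hand":1},{"tx":0,"ty":0,"tz":-0.33,"wx":0,"wy":0,"wz":0,"hand":1},{"tx":0,"ty":0,"tz":-0.33,"wx":0,"wy":0,"wz":0,"hand":1}]'
python3 look.py w5 keeper_grip,.1
```

```text
time: 6.75
position: [0.6094, -0.2121, 0.1757]
orientation: [-0.092, -3.138, -0.002]
wrist_force: [-0.5, 0.7, -4.8]
gripper_width: 0.0497
gripper_force: 30.0
time: 7.25
position: [0.6101, -0.2125, 0.0785]
orientation: [-0.092, -3.138, -0.001]
wrist_force: [0.5, -0.1, -4.1]
gripper_width: 0.0495
gripper_force: 30.0
[ 0.6100521  -0.21254215  0.0784648 ] [-9.15693044e-02 -3.13791704e+00 -9.89646675e-04] [ 0.46633245 -0.08265023 -4.12852977]
```

View pics/w5.png

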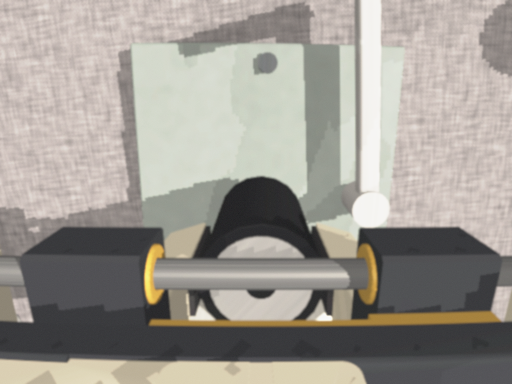

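The roller hangs upright and the plate edge (row 47) is square with the tool. The post is at (370,210), clear of the finger. Now lower it onto the bed.

```bash
python3 -m inch '[{"tx":0,"ty":0.007,"tz":-0.03,"wx":0,"wy":0,"wz":0,"hand":1},{"tx":0,"ty":0.007,"tz":-0.06,"wx":0,"wy":0,"wz":0,"hand":1},{"tx":0,"ty":0.007,"tz":-0.07,"wx":0,"wy":0,"wz":0,"hand":1},{"tx":0,"ty":0.007,"tz":-0.076,"wx":0,"wy":0,"wz":0,"hand":1},{"tx":0,"ty":0.007,"tz":-0.076,"wx":0,"wy":0,"wz":0,"hand":1}]'
```

```text
time: 7.85
position: [0.6105, -0.2111, 0.0564]
orientation: [-0.092, -3.14, -0.0]
wrist_force: [0.2, -0.7, -4.3]
gripper_width: 0.0499
gripper_force: 30.0
```

```bash
python3 -m inch '[{"tx":0,"ty":0,"tz":-0.004,"wx":0,"wy":0,"wz":0,"hand":1},{"tx":0,"ty":0,"tz":-0.007,"wx":0,"wy":0,"wz":0,"hand":1},{"tx":0,"ty":0,"tz":-0.007,"wx":0,"wy":0,"wz":0,"hand":1},{"tx":0,"ty":0,"tz":-0.007,"wx":0,"wy":0,"wz":0,"hand":1},{"tx":0,"ty":0,"tz":-0.007,"wx":0,"wy":0,"wz":0,"hand":1}]'
```

```text
time: 8.35
position: [0.611, -0.2112, 0.055]
orientation: [0.093, 3.14, -0.0]
wrist_force: [-1.3, 1.4, 3.3]
gripper_width: 0.0497
gripper_force: 30.0
```

```bash
python3 -m inch '[{"tx":0,"ty":0,"tz":0,"wx":0,"wy":0,"wz":0,"hand":-0.4},{"tx":0,"ty":0,"tz":0,"wx":0,"wy":0,"wz":0,"hand":-0.4},{"tx":0,"ty":0,"tz":0,"wx":0,"wy":0,"wz":0,"hand":-0.4},{"tx":0,"ty":0,"tz":0.07,"wx":0,"wy":0,"wz":0,"hand":-0.4},{"tx":0,"ty":0,"tz":0.2,"wx":0,"wy":0,"wz":0,"hand":-0.4}]'
python3 -m inch '[{"tx":0,"ty":0,"tz":0.05,"wx":0,"wy":0,"wz":0,"hand":-0.4},{"tx":-0.15,"ty":0.01,"tz":0.05,"wx":0,"wy":0,"wz":0,"hand":1},{"tx":-0.25,"ty":0.015,"tz":0.05,"wx":0,"wy":0,"wz":0,"hand":1},{"tx":-0.25,"ty":0.015,"tz":0.05,"wx":0,"wy":0,"wz":0,"hand":1},{"tx":-0.25,"ty":0.015,"tz":0.05,"wx":0,"wy":0,"wz":0,"hand":1}]'
```

```text
time: 8.85
position: [0.6087, -0.2102, 0.1124]
orientation: [-0.092, -3.135, -0.002]
wrist_force: [0.4, 0.4, 0.2]
gripper_width: 0.0643
gripper_force: 0.0
time: 9.35
position: [0.5357, -0.2065, 0.1299]
orientation: [0.093, 3.139, 0.0]
wrist_force: [0.4, 0.2, 0.3]
gripper_width: 0.0368
gripper_force: 0.0
```

```bash
python3 -m inch '[{"tx":0.05,"ty":-0.003,"tz":0,"wx":0,"wy":-0.05,"wz":0,"hand":1},{"tx":0.05,"ty":-0.003,"tz":-0.1,"wx":0,"wy":-0.05,"wz":0,"hand":1},{"tx":0.05,"ty":-0.003,"tz":-0.2,"wx":0,"wy":-0.05,"wz":0,"hand":1},{"tx":0.05,"ty":-0.003,"tz":-0.283,"wx":0,"wy":-0.05,"wz":0,"hand":1},{"tx":0.05,"ty":-0.003,"tz":-0.283,"wx":0,"wy":-0.05,"wz":0,"hand":1}]'
python3 - <<'E'
from h import *
im=snapshot("side");cv2.imwrite("pics/s2.png",cv2.resize(im[110:290,200:400,::-1],None,fx=3,fy=3))
E
```

```text
time: 9.85
position: [0.5497, -0.2065, 0.0414]
orientation: [0.09, 3.093, 0.005]
wrist_force: [0.2, -0.5, 0.2]
gripper_width: 0.0009
gripper_force: 0.0
```

View pics/s2.png

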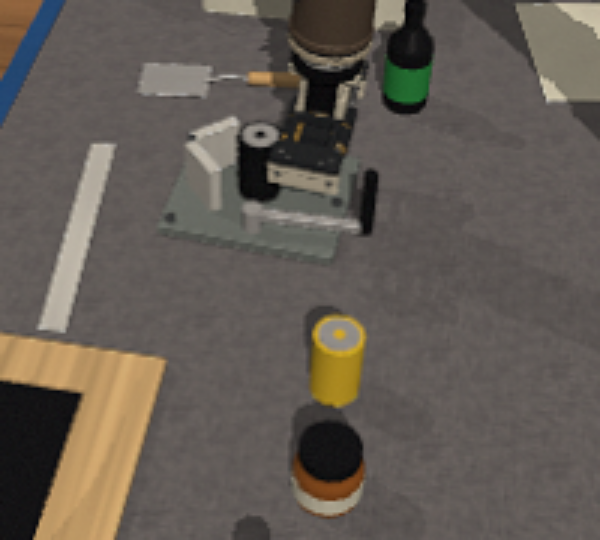

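The roller stands upright at (262,160) with the closed fingers behind it on the open side. Now approach and slide.

```bash
python3 -m inch '[{"tx":0.03,"ty":-0.002,"tz":0,"wx":0,"wy":0,"wz":0,"hand":1},{"tx":0.05,"ty":-0.003,"tz":0,"wx":0,"wy":0,"wz":0,"hand":1},{"tx":0.07,"ty":-0.004,"tz":0,"wx":0,"wy":0,"wz":0,"hand":1},{"tx":0.08,"ty":-0.005,"tz":0,"wx":0,"wy":0,"wz":0,"hand":1},{"tx":0.08,"ty":-0.005,"tz":0,"wx":0,"wy":0,"wz":0,"hand":1}]'
python3 -m inch '[{"tx":0.007,"ty":0,"tz":0,"wx":0,"wy":0,"wz":0,"hand":1},{"tx":0.014,"ty":-0.001,"tz":0,"wx":0,"wy":0,"wz":0,"hand":1},{"tx":0.021,"ty":-0.001,"tz":0,"wx":0,"wy":0,"wz":0,"hand":1},{"tx":0.028,"ty":-0.002,"tz":0,"wx":0,"wy":0,"wz":0,"hand":1},{"tx":0.035,"ty":-0.002,"tz":0,"wx":0,"wy":0,"wz":0,"hand":1}]'
```

```text
time: 10.4
position: [0.5755, -0.209, 0.0451]
orientation: [0.09, 3.087, 0.002]
wrist_force: [0.9, -0.3, -0.0]
gripper_width: 0.0006
gripper_force: 0.0
time: 10.9
position: [0.5852, -0.2096, 0.0446]
orientation: [0.091, 3.088, 0.002]
wrist_force: [-2.0, -0.8, 1.4]
gripper_width: 0.0005
gripper_force: 0.9
```

```bash
python3 -m inch '[{"tx":0.009,"ty":0,"tz":0,"wx":0,"wy":0,"wz":0,"hand":1},{"tx":0.018,"ty":-0.001,"tz":0,"wx":0,"wy":0,"wz":0,"hand":1},{"tx":0.027,"ty":-0.001,"tz":0,"wx":0,"wy":0,"wz":0,"hand":1},{"tx":0.036,"ty":-0.001,"tz":0,"wx":0,"wy":0,"wz":0,"hand":1},{"tx":0.043,"ty":-0.002,"tz":0,"wx":0,"wy":0,"wz":0,"hand":1}]'
python3 -m inch '[{"tx":0.002,"ty":0,"tz":0,"wx":0,"wy":0,"wz":0,"hand":1},{"tx":0.004,"ty":0,"tz":0,"wx":0,"wy":0,"wz":0,"hand":1},{"tx":0.006,"ty":0,"tz":0,"wx":0,"wy":0,"wz":0,"hand":1},{"tx":0.007,"ty":0,"tz":0,"wx":0,"wy":0,"wz":0,"hand":1},{"tx":0.007,"ty":0,"tz":0,"wx":0,"wy":0,"wz":0,"hand":1}]'
python3 -m inch '[{"tx":0.002,"ty":0,"tz":0,"wx":0,"wy":0,"wz":0,"hand":1},{"tx":0.004,"ty":0,"tz":0,"wx":0,"wy":0,"wz":0,"hand":1},{"tx":0.006,"ty":0,"tz":0,"wx":0,"wy":0,"wz":0,"hand":1},{"tx":0.007,"ty":0,"tz":0,"wx":0,"wy":0,"wz":0,"hand":1},{"tx":0.007,"ty":0,"tz":0,"wx":0,"wy":0,"wz":0,"hand":1}]'
```

```text
time: 11.4
position: [0.5984, -0.2101, 0.0446]
orientation: [0.091, 3.088, 0.002]
wrist_force: [-2.1, 0.2, 1.1]
gripper_width: 0.0007
gripper_force: 0.9
time: 11.9
position: [0.6002, -0.2102, 0.0446]
orientation: [0.091, 3.088, 0.002]
wrist_force: [-1.4, -0.4, 0.7]
gripper_width: 0.0004
gripper_force: 0.7
time: 12.4
position: [0.6024, -0.2102, 0.0446]
orientation: [0.091, 3.088, 0.002]
wrist_force: [-1.1, 0.5, 1.2]
gripper_width: 0.0005
gripper_force: 0.6
```

```bash
python3 -m inch '[{"tx":0.001,"ty":0,"tz":0,"wx":0,"wy":0,"wz":0,"hand":1},{"tx":0.002,"ty":0,"tz":0,"wx":0,"wy":0,"wz":0,"hand":1},{"tx":0.003,"ty":0,"tz":0,"wx":0,"wy":0,"wz":0,"hand":1},{"tx":0.004,"ty":0,"tz":0,"wx":0,"wy":0,"wz":0,"hand":1},{"tx":0.005,"ty":0,"tz":0,"wx":0,"wy":0,"wz":0,"hand":1}]'
```

```text
time: 12.9
position: [0.6038, -0.2101, 0.0446]
orientation: [0.091, 3.088, 0.002]
wrist_force: [-2.1, 0.1, 1.8]
gripper_width: 0.0006
gripper_force: 0.8
```

```bash
python3 -c "
from h import *
im=snapshot('top');cv2.imwrite('pics/t2.png',cv2.resize(im[165:265,260:360,::-1],None,fx=6,fy=6,interpolation=2))"
```

```text
(no output)
```

View pics/t2.png

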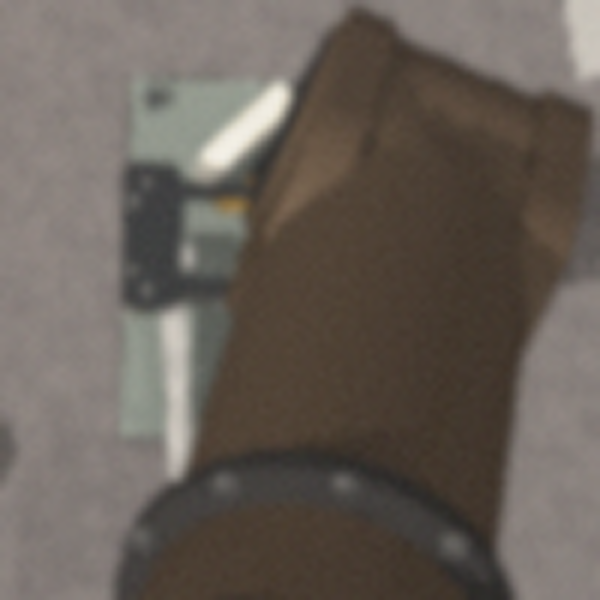

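The arm hides the V from above, with only the left jaw visible at (245,130). I'll keep feeling for it in small steps.

```bash
python3 -m inch '[{"tx":0.001,"ty":0,"tz":0,"wx":0,"wy":0,"wz":0,"hand":1},{"tx":0.002,"ty":0,"tz":0,"wx":0,"wy":0,"wz":0,"hand":1},{"tx":0.003,"ty":0,"tz":0,"wx":0,"wy":0,"wz":0,"hand":1},{"tx":0.004,"ty":0,"tz":0,"wx":0,"wy":0,"wz":0,"hand":1},{"tx":0.005,"ty":-0.001,"tz":0,"wx":0,"wy":0,"wz":0,"hand":1}]'
```

```text
time: 13.45
position: [0.6053, -0.2104, 0.0447]
orientation: [0.091, 3.088, 0.003]
wrist_force: [-0.9, 0.4, 1.2]
gripper_width: 0.0005
gripper_force: 0.8
```

```bash
python3 -m inch '[{"tx":0.001,"ty":0,"tz":0,"wx":0,"wy":0,"wz":0,"hand":1},{"tx":0.002,"ty":0,"tz":0,"wx":0,"wy":0,"wz":0,"hand":1},{"tx":0.003,"ty":0,"tz":0,"wx":0,"wy":0,"wz":0,"hand":1},{"tx":0.004,"ty":0,"tz":0,"wx":0,"wy":0,"wz":0,"hand":1},{"tx":0.005,"ty":0,"tz":0,"wx":0,"wy":0,"wz":0,"hand":1}]'
```

```text
time: 13.95
position: [0.6068, -0.2105, 0.0446]
orientation: [0.091, 3.088, 0.002]
wrist_force: [-2.1, 0.3, 0.5]
gripper_width: 0.0004
gripper_force: 0.8
```

```bash
python3 -m inch '[{"tx":0.001,"ty":0,"tz":0,"wx":0,"wy":0,"wz":0,"hand":1},{"tx":0.002,"ty":0,"tz":0,"wx":0,"wy":0,"wz":0,"hand":1},{"tx":0.003,"ty":0,"tz":0,"wx":0,"wy":0,"wz":0,"hand":1},{"tx":0.004,"ty":0,"tz":0,"wx":0,"wy":0,"wz":0,"hand":1},{"tx":0.005,"ty":0,"tz":0,"wx":0,"wy":0,"wz":0,"hand":1}]'
```

```text
time: 14.45
position: [0.6083, -0.2104, 0.0446]
orientation: [0.091, 3.088, 0.002]
wrist_force: [-1.9, -0.0, 0.3]
gripper_width: 0.0004
gripper_force: 0.8
```

```bash
python3 -m inch '[{"tx":0.001,"ty":0,"tz":0,"wx":0,"wy":0,"wz":0,"hand":1},{"tx":0.002,"ty":0,"tz":0,"wx":0,"wy":0,"wz":0,"hand":1},{"tx":0.003,"ty":0,"tz":0,"wx":0,"wy":0,"wz":0,"hand":1},{"tx":0.004,"ty":0,"tz":0,"wx":0,"wy":0,"wz":0,"hand":1},{"tx":0.005,"ty":0,"tz":0,"wx":0,"wy":0,"wz":0,"hand":1}]'
```

```text
time: 14.95
position: [0.6098, -0.2104, 0.0446]
orientation: [0.091, 3.088, 0.002]
wrist_force: [-2.2, 0.5, 0.6]
gripper_width: 0.0002
gripper_force: 0.8
```

```bash
python3 -m inch '[{"tx":0.001,"ty":0,"tz":0,"wx":0,"wy":0,"wz":0,"hand":1},{"tx":0.002,"ty":0,"tz":0,"wx":0,"wy":0,"wz":0,"hand":1},{"tx":0.003,"ty":0,"tz":0,"wx":0,"wy":0,"wz":0,"hand":1},{"tx":0.004,"ty":0,"tz":0,"wx":0,"wy":0,"wz":0,"hand":1},{"tx":0.004,"ty":-0.001,"tz":0,"wx":0,"wy":0,"wz":0,"hand":1}]'
```

```text
time: 15.45
position: [0.6111, -0.2106, 0.0446]
orientation: [0.091, 3.088, 0.003]
wrist_force: [-1.1, 0.7, 1.6]
gripper_width: 0.0004
gripper_force: 0.6
```

```bash
python3 -m inch '[{"tx":0.001,"ty":0,"tz":0,"wx":0,"wy":0,"wz":0,"hand":1},{"tx":0.002,"ty":0,"tz":0,"wx":0,"wy":0,"wz":0,"hand":1},{"tx":0.003,"ty":0,"tz":0,"wx":0,"wy":0,"wz":0,"hand":1},{"tx":0.004,"ty":0,"tz":0,"wx":0,"wy":0,"wz":0,"hand":1},{"tx":0.005,"ty":0,"tz":0,"wx":0,"wy":0,"wz":0,"hand":1}]'
```

```text
time: 15.95
position: [0.6125, -0.2108, 0.0446]
orientation: [0.091, 3.088, 0.002]
wrist_force: [-1.9, -0.2, 1.0]
gripper_width: 0.0003
gripper_force: 0.8
```

```bash
python3 -m inch '[{"tx":0.001,"ty":0,"tz":0,"wx":0,"wy":0,"wz":0,"hand":1},{"tx":0.002,"ty":0,"tz":0,"wx":0,"wy":0,"wz":0,"hand":1},{"tx":0.003,"ty":0,"tz":0,"wx":0,"wy":0,"wz":0,"hand":1},{"tx":0.004,"ty":0,"tz":0,"wx":0,"wy":0,"wz":0,"hand":1},{"tx":0.005,"ty":0,"tz":0,"wx":0,"wy":0,"wz":0,"hand":1}]'
```

```text
time: 16.45
position: [0.6133, -0.2108, 0.0445]
orientation: [0.091, 3.089, 0.003]
wrist_force: [-5.3, 0.8, 4.6]
gripper_width: 0.0007
gripper_force: 3.0
```

First rise in force at x = 0.6133, so the roller is meeting the V. Load it gently.

```bash
python3 -m inch '[{"tx":0.001,"ty":0,"tz":0,"wx":0,"wy":0,"wz":0,"hand":1},{"tx":0.001,"ty":0,"tz":0,"wx":0,"wy":0,"wz":0,"hand":1},{"tx":0.002,"ty":0,"tz":0,"wx":0,"wy":0,"wz":0,"hand":1},{"tx":0.002,"ty":0,"tz":0,"wx":0,"wy":0,"wz":0,"hand":1},{"tx":0.002,"ty":0,"tz":0,"wx":0,"wy":0,"wz":0,"hand":1}]'
```

```text
time: 16.95
position: [0.6134, -0.2106, 0.0445]
orientation: [0.091, 3.09, 0.003]
wrist_force: [-7.6, 1.9, 5.8]
gripper_width: 0.0001
gripper_force: 3.5
```

```bash
python3 -m inch '[{"tx":0.001,"ty":0.001,"tz":0,"wx":0,"wy":0,"wz":0,"hand":1},{"tx":0.002,"ty":0.001,"tz":0,"wx":0,"wy":0,"wz":0,"hand":1},{"tx":0.003,"ty":0.001,"tz":0.001,"wx":0,"wy":0,"wz":0,"hand":1},{"tx":0.003,"ty":0.001,"tz":0.001,"wx":0,"wy":0,"wz":0,"hand":1},{"tx":0.003,"ty":0.001,"tz":0.001,"wx":0,"wy":0,"wz":0,"hand":1}]'
```

```text
time: 17.45
position: [0.6139, -0.2099, 0.0445]
orientation: [0.091, 3.091, 0.004]
wrist_force: [-7.8, 2.4, 3.8]
gripper_width: 0.0004
gripper_force: 3.7
```

x and y moved together, so the roller is sliding along the -y jaw and isn't home yet. I'll follow it diagonally.

```bash
python3 -m inch '[{"tx":0.001,"ty":0.001,"tz":0,"wx":0,"wy":0,"wz":0,"hand":1},{"tx":0.001,"ty":0.002,"tz":0,"wx":0,"wy":0,"wz":0,"hand":1},{"tx":0.002,"ty":0.003,"tz":0,"wx":0,"wy":0,"wz":0,"hand":1},{"tx":0.002,"ty":0.004,"tz":0,"wx":0,"wy":0,"wz":0,"hand":1},{"tx":0.002,"ty":0.004,"tz":0,"wx":0,"wy":0,"wz":0,"hand":1}]'
```

```text
time: 17.95
position: [0.6141, -0.2098, 0.0445]
orientation: [0.092, 3.091, 0.003]
wrist_force: [-7.7, -0.1, 5.2]
gripper_width: 0.0002
gripper_force: 4.3
```

```bash
python3 -m inch '[{"tx":0.001,"ty":0,"tz":0,"wx":0,"wy":0,"wz":0,"hand":1},{"tx":0.002,"ty":0,"tz":0,"wx":0,"wy":0,"wz":0,"hand":1},{"tx":0.002,"ty":0,"tz":0,"wx":0,"wy":0,"wz":0,"hand":1},{"tx":0.002,"ty":0,"tz":0,"wx":0,"wy":0,"wz":0,"hand":1},{"tx":0.002,"ty":0,"tz":0,"wx":0,"wy":0,"wz":0,"hand":1}]'
```

```text
time: 18.45
position: [0.6141, -0.2098, 0.0445]
orientation: [0.093, 3.092, 0.003]
wrist_force: [-10.6, -0.5, 6.5]
gripper_width: 0.0005
gripper_force: 5.3
```

```bash
python3 -m inch '[{"tx":0.001,"ty":-0.001,"tz":0,"wx":0,"wy":0,"wz":0,"hand":1},{"tx":0.001,"ty":-0.001,"tz":0,"wx":0,"wy":0,"wz":0,"hand":1},{"tx":0.001,"ty":-0.001,"tz":0,"wx":0,"wy":0,"wz":0,"hand":1},{"tx":0.001,"ty":-0.001,"tz":0,"wx":0,"wy":0,"wz":0,"hand":1},{"tx":0.001,"ty":-0.001,"tz":0,"wx":0,"wy":0,"wz":0,"hand":1}]'
```

```text
time: 18.95
position: [0.6142, -0.2098, 0.0445]
orientation: [0.092, 3.093, 0.003]
wrist_force: [-11.8, 1.0, 8.6]
gripper_width: 0.0006
gripper_force: 5.9
```

```bash
python3 -m inch '[{"tx":0,"ty":0,"tz":0,"wx":0,"wy":0,"wz":0,"hand":1},{"tx":0,"ty":0,"tz":0,"wx":0,"wy":0,"wz":0,"hand":1},{"tx":0,"ty":0,"tz":0,"wx":0,"wy":0,"wz":0,"hand":1},{"tx":0,"ty":0,"tz":0,"wx":0,"wy":0,"wz":0,"hand":1},{"tx":0,"ty":0,"tz":0,"wx":0,"wy":0,"wz":0,"hand":1}]'
```

```text
time: 19.45
position: [0.6142, -0.2098, 0.0445]
orientation: [0.092, 3.093, 0.003]
wrist_force: [-11.7, 0.6, 7.1]
gripper_width: 0.0004
gripper_force: 5.9
```

Steady at -11.7 N with only 0.6 N of side force (just the 3.5° face normal), so it is home. Back off, lift and look for the knob.

```bash
python3 -m inch '[{"tx":-0.01,"ty":0.001,"tz":0,"wx":0,"wy":0,"wz":0,"hand":1},{"tx":-0.04,"ty":0.002,"tz":0,"wx":0,"wy":0,"wz":0,"hand":1},{"tx":-0.09,"ty":0.005,"tz":0,"wx":0,"wy":0,"wz":0,"hand":1},{"tx":-0.1,"ty":0.006,"tz":0.1,"wx":0,"wy":0,"wz":0,"hand":1},{"tx":-0.1,"ty":0.006,"tz":0.25,"wx":0,"wy":0,"wz":0,"hand":1}]'
python3 -m inch '[{"tx":0,"ty":0,"tz":0.15,"wx":0,"wy":0.05,"wz":0,"hand":1},{"tx":0,"ty":0,"tz":0.3,"wx":0,"wy":0.05,"wz":0,"hand":1},{"tx":0,"ty":0.1,"tz":0.45,"wx":0,"wy":0.05,"wz":0,"hand":-0.3},{"tx":0,"ty":0.2,"tz":0.55,"wx":0,"wy":0.05,"wz":0,"hand":-0.3},{"tx":0,"ty":0.2,"tz":0.55,"wx":0,"wy":0.05,"wz":0,"hand":-0.3}]'
python3 look.py w6 keeper_grip,.1 stand,0 roller,.015
```

```text
time: 19.95
position: [0.5846, -0.207, 0.1184]
orientation: [0.091, 3.093, 0.004]
wrist_force: [1.2, -0.4, -0.4]
gripper_width: 0.0001
gripper_force: 0.0
time: 20.45
position: [0.5903, -0.1428, 0.2902]
orientation: [0.082, 3.131, 0.004]
wrist_force: [0.5, 0.3, -0.6]
gripper_width: 0.0203
gripper_force: 0.0
[ 0.59028493 -0.1427872   0.29020701] [0.08197105 3.13066674 0.00359948] [ 0.48885791  0.26532685 -0.62933943]
keeper_grip 0.69 [248.6  56.3] [[ 0.4831 -0.1472  0.1   ]]
keeper_grip 0.45 [208.9 166.4] [[ 0.5881 -0.1946  0.1   ]]
stand 0.63 [212.8 163.9] [[ 0.6049 -0.2054  0.    ]]
roller 0.96 [210.6 197. ] [[ 0.646 -0.21   0.015]]
roller 0.87 [408.6  67. ] [[0.4949 0.0433 0.015 ]]
```

View pics/w6.png

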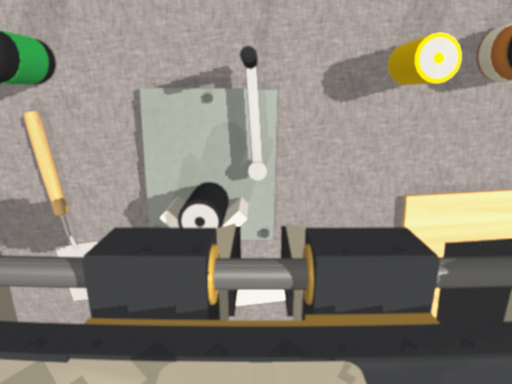

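The knob is at pixel (249,57), which gives (0.483, -0.147), 124 mm from the pivot as it should be, so the keeper is at about 1.52 rad. The roller stands in the V at (200,218). I'll go over the knob.

```bash
python3 -m inch '[{"tx":-0.15,"ty":0,"tz":0,"wx":0,"wy":0,"wz":0,"hand":-0.3},{"tx":-0.3,"ty":0,"tz":-0.03,"wx":0,"wy":0,"wz":0,"hand":-0.3},{"tx":-0.345,"ty":0,"tz":-0.15,"wx":0,"wy":0,"wz":0,"hand":-0.3},{"tx":-0.345,"ty":0,"tz":-0.25,"wx":0,"wy":0,"wz":0,"hand":-0.3},{"tx":-0.345,"ty":0,"tz":-0.3,"wx":0,"wy":0,"wz":0,"hand":-0.3}]'
python3 -m inch '[{"tx":0,"ty":0,"tz":0,"wx":0,"wy":0,"wz":0,"hand":-0.3},{"tx":0,"ty":0,"tz":0,"wx":0,"wy":0,"wz":0,"hand":-0.3},{"tx":0,"ty":0,"tz":0,"wx":0,"wy":0,"wz":0,"hand":-0.3},{"tx":0,"ty":0,"tz":0,"wx":0,"wy":0,"wz":0,"hand":-0.3},{"tx":0,"ty":0,"tz":0,"wx":0,"wy":0,"wz":0,"hand":-0.3}]'
python3 look.py w7 keeper_grip,.1
```

```text
time: 21.15
position: [0.4807, -0.1485, 0.1917]
orientation: [-0.096, -3.136, -0.001]
wrist_force: [0.4, -0.1, -0.1]
gripper_width: 0.0597
gripper_force: 0.0
time: 21.65
position: [0.4839, -0.1479, 0.1955]
orientation: [0.092, 3.139, -0.0]
wrist_force: [0.4, 0.8, -0.1]
gripper_width: 0.06
gripper_force: 0.0
[ 0.48392721 -0.14786616  0.19553551] [ 9.23321862e-02  3.13905418e+00 -1.25857701e-04] [ 0.41308038  0.75848606 -0.13530587]
keeper_grip 0.81 [258.8 188.7] [[ 0.4813 -0.1481  0.1   ]]
```

```bash
python3 -m inch '[{"tx":-0.007,"ty":0,"tz":-0.13,"wx":0,"wy":0,"wz":0,"hand":-0.3},{"tx":-0.007,"ty":0,"tz":-0.26,"wx":0,"wy":0,"wz":0,"hand":-0.3},{"tx":-0.007,"ty":0,"tz":-0.37,"wx":0,"wy":0,"wz":0,"hand":-0.3},{"tx":-0.007,"ty":0,"tz":-0.382,"wx":0,"wy":0,"wz":0,"hand":1},{"tx":-0.007,"ty":0,"tz":-0.382,"wx":0,"wy":0,"wz":0,"hand":1}]'
python3 -m inch '[{"tx":0,"ty":0,"tz":0,"wx":0,"wy":0,"wz":0,"hand":1},{"tx":0,"ty":0,"tz":0,"wx":0,"wy":0,"wz":0,"hand":1},{"tx":0,"ty":0,"tz":0,"wx":0,"wy":0,"wz":0,"hand":1},{"tx":0,"ty":0,"tz":0,"wx":0,"wy":0,"wz":0,"hand":1},{"tx":0,"ty":0,"tz":0,"wx":0,"wy":0,"wz":0,"hand":1}]'
```

```text
time: 22.25
position: [0.4812, -0.1478, 0.0804]
orientation: [-0.093, -3.139, -0.0]
wrist_force: [-0.2, 0.2, -0.2]
gripper_width: 0.048
gripper_force: 0.0
time: 22.75
position: [0.4819, -0.1478, 0.081]
orientation: [0.092, 3.139, -0.0]
wrist_force: [-1.8, -0.1, 6.7]
gripper_width: 0.0155
gripper_force: 30.0
```

```bash
python3 -m inch '[{"tx":0.002,"ty":-0.036,"tz":0,"wx":0,"wy":0,"wz":0,"hand":1},{"tx":0.006,"ty":-0.072,"tz":0,"wx":0,"wy":0,"wz":0,"hand":1},{"tx":0.014,"ty":-0.108,"tz":0,"wx":0,"wy":0,"wz":0,"hand":1},{"tx":0.025,"ty":-0.143,"tz":0,"wx":0,"wy":0,"wz":0,"hand":1},{"tx":0.039,"ty":-0.176,"tz":0,"wx":0,"wy":0,"wz":0,"hand":1}]'
```

```text
time: 23.25
position: [0.4936, -0.2003, 0.081]
orientation: [0.091, 3.139, 0.001]
wrist_force: [0.6, 3.3, 7.1]
gripper_width: 0.0156
gripper_force: 30.0
```

```bash
python3 -m inch '[{"tx":0.017,"ty":-0.032,"tz":0,"wx":0,"wy":0,"wz":0,"hand":1},{"tx":0.036,"ty":-0.063,"tz":0,"wx":0,"wy":0,"wz":0,"hand":1},{"tx":0.058,"ty":-0.092,"tz":0,"wx":0,"wy":0,"wz":0,"hand":1},{"tx":0.083,"ty":-0.119,"tz":0,"wx":0,"wy":0,"wz":0,"hand":1},{"tx":0.11,"ty":-0.143,"tz":0,"wx":0,"wy":0,"wz":0,"hand":1}]'
```

```text
time: 23.75
position: [0.5267, -0.243, 0.0811]
orientation: [0.091, 3.14, 0.001]
wrist_force: [-2.9, 2.6, 8.5]
gripper_width: 0.0155
gripper_force: 30.0
```

```bash
python3 -m inch '[{"tx":0.029,"ty":-0.022,"tz":0,"wx":0,"wy":0,"wz":0,"hand":1},{"tx":0.06,"ty":-0.042,"tz":0,"wx":0,"wy":0,"wz":0,"hand":1},{"tx":0.092,"ty":-0.058,"tz":0,"wx":0,"wy":0,"wz":0,"hand":1},{"tx":0.125,"ty":-0.072,"tz":0,"wx":0,"wy":0,"wz":0,"hand":1},{"tx":0.16,"ty":-0.083,"tz":0,"wx":0,"wy":0,"wz":0,"hand":1}]'
```

```text
time: 24.25
position: [0.5747, -0.2677, 0.0811]
orientation: [0.091, 3.14, 0.002]
wrist_force: [-3.0, 3.7, 8.5]
gripper_width: 0.0154
gripper_force: 30.0
```

```bash
python3 -m inch '[{"tx":0.02,"ty":-0.005,"tz":0,"wx":0,"wy":0,"wz":0,"hand":1},{"tx":0.036,"ty":-0.008,"tz":0,"wx":0,"wy":0,"wz":0,"hand":1},{"tx":0.055,"ty":-0.011,"tz":0,"wx":0,"wy":0,"wz":0,"hand":1},{"tx":0.07,"ty":-0.013,"tz":0,"wx":0,"wy":0,"wz":0,"hand":1},{"tx":0.08,"ty":-0.014,"tz":0,"wx":0,"wy":0,"wz":0,"hand":1}]'
```

```text
time: 24.75
position: [0.5985, -0.2719, 0.0811]
orientation: [0.09, 3.14, 0.001]
wrist_force: [-3.7, 2.3, 8.4]
gripper_width: 0.0153
gripper_force: 30.0
```

Near the expected stop (x = 0.599). I'll press on gently until the force rises.

```bash
python3 -m inch '[{"tx":0.003,"ty":0,"tz":0,"wx":0,"wy":0,"wz":0,"hand":1},{"tx":0.006,"ty":0,"tz":0,"wx":0,"wy":0,"wz":0,"hand":1},{"tx":0.008,"ty":0,"tz":0,"wx":0,"wy":0,"wz":0,"hand":1},{"tx":0.008,"ty":0,"tz":0,"wx":0,"wy":0,"wz":0,"hand":1},{"tx":0.008,"ty":0,"tz":0,"wx":0,"wy":0,"wz":0,"hand":1}]'
```

```text
time: 25.25
position: [0.6006, -0.272, 0.0811]
orientation: [0.091, 3.14, 0.001]
wrist_force: [-2.0, 1.6, 8.7]
gripper_width: 0.0154
gripper_force: 30.0
```

```bash
python3 -m inch '[{"tx":0.003,"ty":0,"tz":0,"wx":0,"wy":0,"wz":0,"hand":1},{"tx":0.006,"ty":0,"tz":0,"wx":0,"wy":0,"wz":0,"hand":1},{"tx":0.008,"ty":0,"tz":0,"wx":0,"wy":0,"wz":0,"hand":1},{"tx":0.008,"ty":0,"tz":0,"wx":0,"wy":0,"wz":0,"hand":1},{"tx":0.008,"ty":0,"tz":0,"wx":0,"wy":0,"wz":0,"hand":1}]'
```

```text
time: 25.75
position: [0.6011, -0.272, 0.081]
orientation: [-0.092, -3.137, -0.002]
wrist_force: [-9.6, 4.3, 12.2]
gripper_width: 0.0155
gripper_force: 30.0
```

The stop is reached (9.6 N). Release, rise, and look.

```bash
python3 -m inch '[{"tx":-0.003,"ty":0,"tz":0,"wx":0,"wy":0,"wz":0,"hand":1},{"tx":-0.003,"ty":0,"tz":0,"wx":0,"wy":0,"wz":0,"hand":0.3},{"tx":-0.003,"ty":0,"tz":0,"wx":0,"wy":0,"wz":0,"hand":0.3},{"tx":-0.003,"ty":0,"tz":0,"wx":0,"wy":0,"wz":0,"hand":0.3},{"tx":-0.003,"ty":0,"tz":0,"wx":0,"wy":0,"wz":0,"hand":0.3}]'
python3 -m inch '[{"tx":0,"ty":0,"tz":0.1,"wx":0,"wy":0,"wz":0,"hand":0.3},{"tx":0,"ty":0,"tz":0.25,"wx":0,"wy":0,"wz":0,"hand":0.3},{"tx":0.15,"ty":0,"tz":0.4,"wx":0,"wy":0,"wz":0,"hand":0.3},{"tx":0.3,"ty":0.05,"tz":0.55,"wx":0,"wy":0,"wz":0,"hand":0.3},{"tx":0.4,"ty":0.15,"tz":0.55,"wx":0,"wy":0,"wz":0,"hand":0.3}]'
python3 -m inch '[{"tx":0,"ty":0,"tz":0,"wx":0,"wy":0,"wz":0,"hand":0.3},{"tx":0,"ty":0,"tz":0,"wx":0,"wy":0,"wz":0,"hand":0.3},{"tx":0,"ty":0,"tz":0,"wx":0,"wy":0,"wz":0,"hand":0.3},{"tx":0,"ty":0,"tz":0,"wx":0,"wy":0,"wz":0,"hand":0.3},{"tx":0,"ty":0,"tz":0,"wx":0,"wy":0,"wz":0,"hand":0.3}]'
python3 look.py w8 keeper_grip,.1 roller,.015 v_line,.015; python3 -c "
import cv2
im=cv2.imread('pics/w8.png');cv2.imwrite('pics/w8c.png',cv2.resize(im[:230,110:410],None,fx=2.6,fy=2.6,interpolation=2))"
```

```text
time: 26.25
position: [0.602, -0.2726, 0.0801]
orientation: [-0.092, -3.14, -0.0]
wrist_force: [0.5, -0.2, 0.1]
gripper_width: 0.0322
gripper_force: 0.0
time: 26.75
position: [0.7118, -0.2398, 0.2456]
orientation: [0.101, 3.135, -0.007]
wrist_force: [0.2, -1.5, -0.5]
gripper_width: 0.032
gripper_force: 0.0
time: 27.25
position: [0.7099, -0.2365, 0.2407]
orientation: [-0.095, -3.139, 0.0]
wrist_force: [0.2, -0.2, -0.3]
gripper_width: 0.0322
gripper_force: 0.0
[ 0.7099367  -0.23646653  0.24067305] [-9.48412912e-02 -3.13943567e+00  1.71327304e-04] [ 0.17209862 -0.22345776 -0.29866374]
keeper_grip 0.65 [209.3  51.7] [[ 0.6006 -0.2711  0.1   ]]
roller 0.98 [278.7 105.5] [[ 0.6494 -0.2122  0.015 ]]
```

View pics/w8c.png

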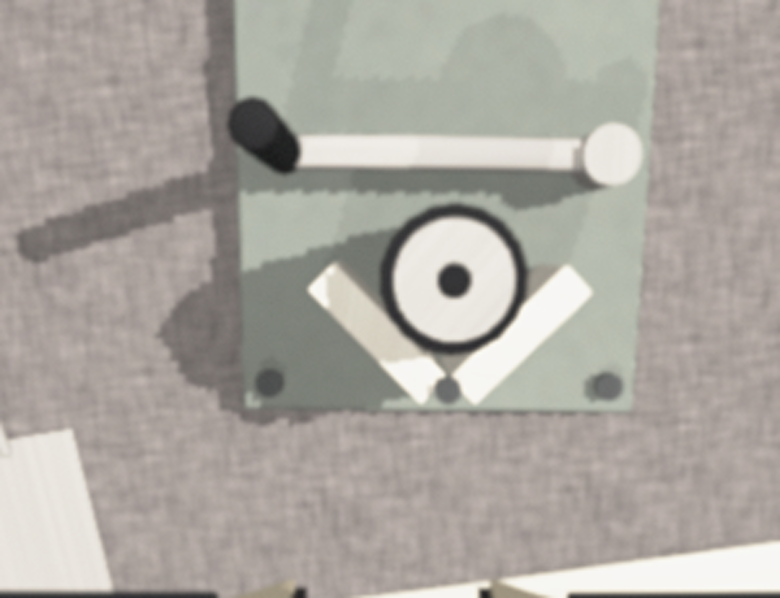

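The roller, with its disc at (453,280), bears on both jaws and stands about 0.6 mm off the centre line. The keeper lies square across the V behind it, and the gripper is clear.

```bash
python3 -c "
from workcell import robot
print(robot.finish_job())"
```

```text
the job is handed in; nothing more can be done
None
```

The job is handed in at about 27 s: the roller was pressed home in the V at about 11.7 N for over half a second, the keeper is shut behind it, and the gripper is clear of everything; the system returned no verdict.

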